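# Set out the feeding place below the hutch

### The job

Set out the feeding place by pushing only: slide the terracotta saucer along the bench until it stands wholly inside the blue ring painted there, and push the wooden gnaw block until one of its long sides sits flush against the near side (the robot's side) of the dark wooden rail, with neither end of the block sticking out past the rail. Keep the saucer and the block flat on the bench all the time, never lifted or tipped, and leave the scoop, the comb and the caddy where they are. Either may be done first; finish clear of everything.

Things in the scene. Friction and masses are not known exactly. Their poses are not given: they have to be found in the camera images.
- saucer: loose round terracotta saucer, an open dish 28 mm high, 120 mm in diameter at the rim (the top 5 mm of its height), 104 mm at the foot, wall 6 mm, about 0.3 kg; slides with ordinary friction. Origin: centre of its underside, z up
- mark: blue ring painted flat on the bench (under 1 mm thick, nothing to bump into), inner diameter 150 mm, outer diameter 166 mm. Origin: the ring's centre on the bench
- block: loose wooden gnaw block lying flat, 45 mm along its x, 110 mm along its y (its long sides face +x and -x), 40 mm high, three dark dots on top, about 0.15 kg. Origin: centre of its underside, z up
- rail: dark brown wooden stop rail fixed to the bench, 20 mm thick along its x, 260 mm long along its y, 25 mm high. Origin: centre of its underside; its -x side (10 mm from the origin) faces the robot and is the side to push the block against; its x axis points away from the robot
- scoop: loose green plastic feed scoop lying flat: open pan 70 x 85 mm, 38 mm high, on its +y side, handle to -y, 180 mm long in all. Leave alone. Origin on the bench, where the pan meets the handle
- comb: loose steel grooming comb lying flat, black handle to -y, steel teeth on the +y half, 175 mm long, 16 mm high. Leave alone. Origin on the bench about the middle of its length
- caddy: loose white plastic caddy with a grey lid, 108 x 138 mm, 114 mm high with the grip on its lid. Leave alone. Origin: centre of its underside
Things that resemble listed ones, but are neither listed nor needed, are in the scene too. Of the things that look like the block, the largest one is meant.

How it is judged (in metres and radians):
At the end, for the whole second after the job is handed in: Saucer flat and still wholly inside the ring (centres within 15.5 mm); block flat and still, a long side against the rail's near side (gap at its middle under 5 mm, within 0.06 rad of parallel), its centre within 78 mm of the rail's middle (horizontal distance between saucer and mark below 0.0155 m and height (world z) of each of saucer, block below 0.004 m and angle between each of saucer, block's own z axis and vertical below 0.06 rad and linear speed of each of saucer, block below 0.01 m/s and angular speed of each of saucer, block below 0.05 rad/s and x of block in the frame of rail between -0.0375 and -0.028 m and angle between the x axis of block and the x axis of rail, either way round below 0.06 rad and y of block in the frame of rail between -0.078 and 0.078 m); the robot touches nothing.
It fails at once if the saucer is lifted off the bench or tipped (height (world z) of saucer above 0.008 m or angle between saucer's own z axis and vertical above 0.25 rad).
It fails at once if the gnaw block is lifted off the bench or tipped (height (world z) of block above 0.008 m or angle between block's own z axis and vertical above 0.25 rad).
It fails at once if the scoop, the comb or the caddy is moved (distance of any of scoop, comb, caddy from where it was at the start of the episode above 0.02 m).
It also fails if it takes over 54 s, if anything falls off the work surface, if the arm or the gripper's body presses on something with over 40 N, if the wrist force passes 120 N, or if a joint passes its speed limit or range.

### The arm

A 6-joint arm with a two-finger parallel gripper is mounted at the origin on the work surface. World frame = base frame: x ahead of the robot, y to its left, z up, the work surface at z = 0. Lengths are in mm, angles in rad, forces in N, time in s.
With the tool pointing down it reaches from about 350 to 850 mm from the base axis. Payload 8.1 kg.
Tool frame: the origin (TCP) lies at the very end of the fingers, on their centre line; the grasp point (between the pads) lies 19 mm behind it; z points along the fingers, y is the direction in which the jaws open and shut (so a half turn about z gives the same grasp; the last joint's range is limited). The gripper opens to 93 mm and grips with 3 to 60 N. Pads are 15 mm wide; open, the fingers measure 128 mm over their backs; the gripper's body (75 mm by 188 mm) begins 65 mm behind the grasp point.
Start: joints at [1.028, 0.13, 1.488, -0, 1.523, -0.085], TCP at [265.166, 538.231, 218.635] pointing down, gripper open.
Joint ranges: [-2.96, 2.96], [-0.89, 2.26], [0.02, 2.5], [-1.34, 4.48], [0, 2.73], [-2.66, 2.66]. Speed limits (rad/s): [2.39, 2.39, 2.79, 3.14, 3.14, 3.14].

### API

Orientations are given as a rotation vector (axis times angle).
In Python, from plant import bot, imaging gives the robot as it stands.
- The arm moves only by the tool carry_out, never from a script. Its argument "plan" is a list of rows, each a list of 7 numbers: the turn, a rotation vector about the tool's x, y, z in degrees, then the shift along the tool's x, y, z in cm, then the finger opening in cm, from 0 to 9.3. In form: [[wx, wy, wz, x, y, z, grip], ...]. A call has 1 to 20 rows; each row is the pose to reach, as a shift and turn from the pose commanded when the call began, along the tool's axes at that moment; what a row does not reach only later rows make up. A row lasts 1/12 s, in which the tool goes at most 41.7 mm and 7.16 degrees, less where a joint would pass 70% of its speed; a pose out of reach is approached as far as the arm can. A call with a gripper value outside its range is refused whole. The fingers move at their own pace and stop on an object; "squeeze" is the grip in N (left out, the last holds). Time passes only in rows, so rows that repeat a pose let the fingers close. It gives the time, the measured TCP pose, the force and the opening at its end, in the units of the state.
- bot.observe(): the state, without advancing time (a new reading comes with each control period).
- imaging.grab_frame(name): name is "scene" or "top" or "wrist"; returns the picture (400x640x3 uint8, red, green, blue); there is no depth.
- imaging.get_calibration(name): a dict with "fx", "fy", "cx", "cy" (pixels), "R" (3x3) and "t" (3): a world point X has camera coordinates R X + t. Camera axes: x right, y down, z forward; pixel columns grow to the right and rows downward; lengths in mm; the calibration is good to about 2 mm. The wrist camera is an equidistant fisheye: a pixel r from the principal point sees the ray r / f radians off the axis. A picture is of the moment at which its call begins: read the wrist's pose just before it. get_calibration takes no time and is no camera call; for the wrist camera it gives the pose at the moment of the call.
- bot.hand_in(): hands the job in, once; it reports no verdict.
The state is a dict: "t": time; "joints": joint angles; "qvel": joint speeds; "joint_efforts": joint torques, N m; "position": TCP position; "orientation": TCP orientation; "ft_force": force on the tool from outside, world axes, zero at the start; "wrist_torque": the same for the moment, N m; "opening": opening from 0.0 (shut) to 1.0 (fully open).
Only numpy, scipy, OpenCV 4.12 (cv2) and the standard library are available. Lean on these libraries where they do the work, as an engineer would, in place of code of your own. Each camera call takes 0.05 s, during which the arm holds its last target.

## Working session

There is one attempt and no reset: what is moved stays moved. The work goes in short steps, Python scripts to look and compute and a tool call to move; the robot and the scene stay as the last step left them, time stands still between calls to the robot, and variables do not carry over. Pictures are saved under pics/ and viewed, and the job is handed in when it is done.

Besides the shell and the picture viewer there is one more tool, called after ">>>" as a command line: name --pt "numbers of a row" for each row, then --argument value for the rest. carry_out: Moves the arm, as the interface text tells. Its arguments: {"type":"object","properties":{"plan":{"type":"array"},"squeeze":{"type":"number"}},"required":["plan"]}

```bash
mkdir -p pics; ls
python3 - <<'E'
from plant import bot, imaging
import cv2
print(bot.observe())
for n in("scene","top"):
    im=imaging.grab_frame(n); cv2.imwrite(f"pics/{n}0.png",im[:,:,::-1]); c=imaging.get_calibration(n); print(n,c)
E
```

```text
pics
{'t': 0.0, 'joints': array([ 1.02758396e+00,  1.31178224e-01,  1.48926476e+00,  1.31418100e-06,
        1.52299639e+00, -8.53963811e-02]), 'qvel': array([ 0.00014395,  0.00027548, -0.0002898 ,  0.00036212,  0.00079116,
       -0.00183355]), 'joint_efforts': array([ 6.47920842e-05, -5.59859169e+01, -4.91758919e+01,  7.66956504e-02,
        3.59883439e-02, -1.81343976e-04]), 'position': array([264.87790597, 537.73662243, 217.58523446]), 'orientation': array([-7.12741771e-01, -3.05908503e+00,  2.75756665e-03]), 'ft_force': array([ 0.22890696, -0.07837087, -0.41238341]), 'wrist_torque': array([-0.00069416,  0.02700125,  0.03698174]), 'opening': 1.0000639824439228}
scene {'fx': 471.27113471560494, 'fy': 471.27113471560494, 'cx': 318.2228289867752, 'cy': 197.83512261456397, 'R': array([[ 0.40949916,  0.91214751,  0.0172439 ],
       [ 0.67987714, -0.29251109, -0.6724614 ],
       [-0.60833996,  0.28709611, -0.73993129]]), 't': array([-170.69463493, -405.92943798, 1546.29968409])}
top {'fx': 508.08710922720684, 'fy': 508.08710922720684, 'cx': 309.66537604880955, 'cy': 205.83500617552977, 'R': array([[-0.01998835, -0.99976161,  0.0087857 ],
       [-0.98296168,  0.01804498, -0.18292272],
       [ 0.18272057, -0.01229233, -0.98308804]]), 't': array([ -65.11799414,  586.33663988, 1402.76843013])}
```

View pics/scene0.png

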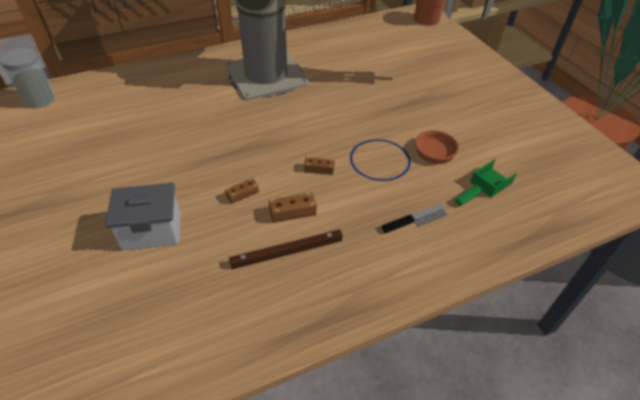

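View pics/top0.png

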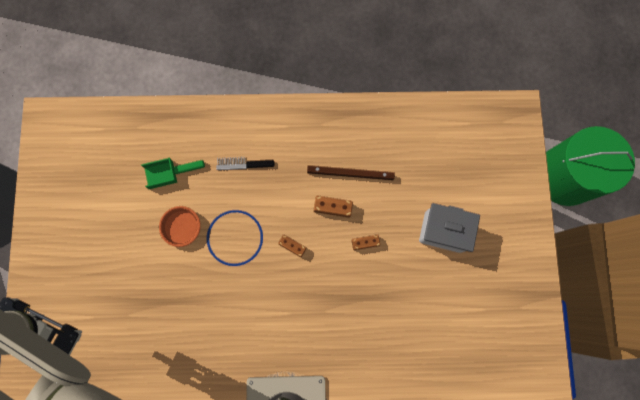

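The top view shows the saucer at about (180,227), the ring at (235,238), the block at (333,206) and the rail from (308,170) to (394,176). The two smaller blocks at (292,245) and (366,242) are decoys. Next I'll enlarge these areas.

Run:
```python
import cv2
im=cv2.imread("pics/top0.png")
cv2.imwrite("pics/c1.png",cv2.resize(im[150:275,140:280],None,fx=5,fy=4.8*5/4.8,interpolation=cv2.INTER_CUBIC)[:600])
cv2.imwrite("pics/c2.png",cv2.resize(im[155:255,275:405],None,fx=6,fy=6,interpolation=cv2.INTER_CUBIC))
```

```text
(no output)
```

View pics/c1.png

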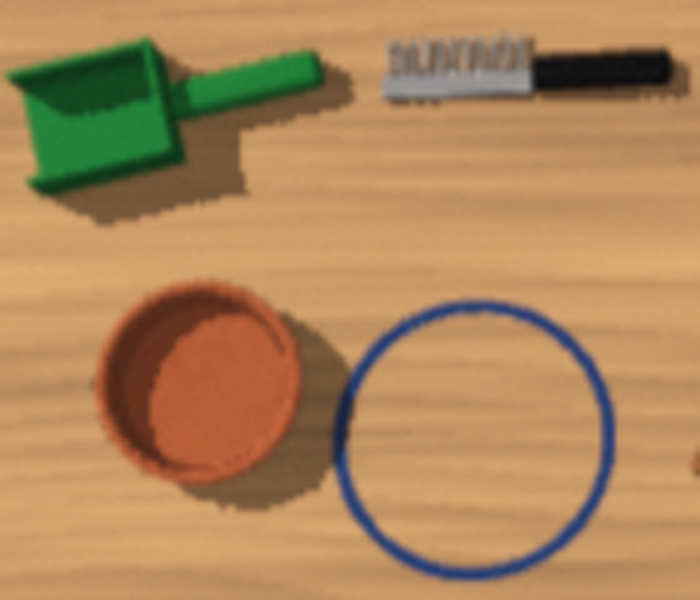

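View pics/c2.png

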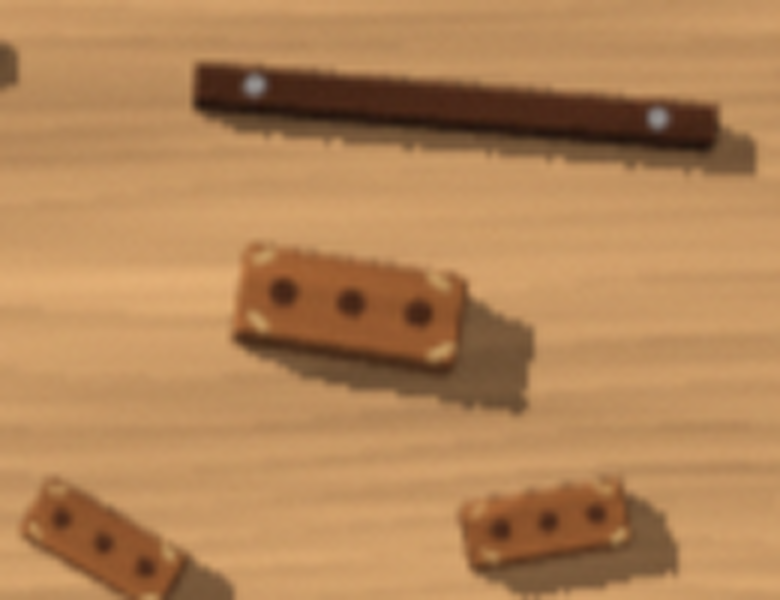

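```bash
cat > h.py <<'E'
import numpy as np
from plant import bot, imaging
def p2w(cam,u,v,z,c=None):
    c=c or imaging.get_calibration(cam)
    d=np.array([(u-c["cx"])/c["fx"],(v-c["cy"])/c["fy"],1]); R=c["R"];o=-R.T@c["t"]; r=R.T@d
    return o+r*(z-o[2])/r[2]
def w2p(cam,X,c=None):
    c=c or imaging.get_calibration(cam)
    p=c["R"]@np.array(X)+c["t"]; return p[:2]/p[2]*[c["fx"],c["fy"]]+[c["cx"],c["cy"]]
E
python3 - <<'E'
from h import *
np.set_printoptions(precision=1,suppress=True)
def a(n,x,y,z,s,ox,oy): print(n,p2w("top",(x+.5)/s-.5+ox,(y+.5)/s-.5+oy,z)[:2])
for n,x,y in(("sauc",199,382),("sl",97,382),("sr",301,382)): a(n,x,y,28,5,140,150)
for n,x,y in(("ring",475,439.5),("rl",335,439),("rr",615,439)): a(n,x,y,0,5,140,150)
for n,x,y in(("scoopc",180,160),("scoopc2",35,190)): a(n,x,y,38,5,140,150)
for n,x,y in(("scoop hend",320,70),): a(n,x,y,20,5,140,150)
for n,x,y in(("comb",385,100),("combe",672,80)): a(n,x,y,10,5,140,150)
for n,x,y in(("d1",284,292),("d2",351,302),("d3",419,313),("c",245,245),("c",465,280),("c",455,362),("c",237,332)): a(n,x,y,40,6,275,155)
for n,x,y in(("s1",255,85),("s2",658,118),("c",195,64),("c",718,105),("c",715,138),("c",195,103)): a(n,x,y,25,6,275,155)
for n,x,y in(("dec1",104,543),("dec2",548,522),('',625,485),('',472,563),('',185,555),('',55,478)): a(n,x,y,25,6,275,155)
a("caddy",0,0,0,1,422,240)
# scene check
for X in [(0,0,0)]: pass
from scipy.spatial.transform import Rotation as Ro
print(Ro.from_rotvec(bot.observe()["orientation"]).as_matrix())
E
```

```text
sauc [537.5 301.3]
sl [538.6 360.1]
sr [536.4 242.4]
ring [504.5 145.4]
rl [506.3 227.6]
rr [503.2  63.2]
scoopc [667.2 313.4]
scoopc2 [650.7 397.1]
scoop hend [725.  236.4]
comb [708.6 199.3]
combe [717.9  27.6]
d1 [ 594.6 -112.2]
d2 [ 589.1 -144.5]
d3 [ 583.1 -177.2]
c [618.2 -93.9]
c [ 598.9 -200. ]
c [ 558.8 -193.7]
c [575.4 -89.1]
s1 [ 701.9 -101. ]
s2 [ 681.6 -299.7]
c [713.2 -71.5]
c [ 687.7 -329.8]
c [ 671.  -327.4]
c [693.3 -71.1]
dec1 [476.3 -23.2]
dec2 [ 482.3 -237.3]
 [ 499.6 -275.2]
 [ 463.2 -199.9]
 [469.7 -62.1]
 [508.2  -0. ]
caddy [ 486.7 -405.8]
[[-0.9  0.4 -0. ]
 [ 0.4  0.9 -0. ]
 [ 0.  -0.  -1. ]]
```

```bash
cat >> h.py <<'E'
from scipy.spatial.transform import Rotation as Ro
def row(p0,yaw0,p,yaw):
    # tool down, yaw = world angle of tool x (deg); tool y = z cross x
    a=np.radians(yaw0); x=np.array([np.cos(a),np.sin(a),0]); z=np.array([0,0,-1.]); y=np.cross(z,x)
    d=np.array(p)-p0
    return np.round([yaw0-yaw, x@d/10,y@d/10,z@d/10],2)
def st():
    o=bot.observe(); M=Ro.from_rotvec(o["orientation"]).as_matrix()
    return o["t"],o["position"].round(1),np.degrees(np.arctan2(M[1,0],M[0,0])).round(2),M[2,2].round(4),o["ft_force"].round(1),o["opening"].round(3),o["joints"].round(2)
E
python3 - <<'E'
from h import *
print(st())
y0=st()[2]; p0=np.array([265.166,538.231,218.635])
print(Ro.from_rotvec(bot.observe()["orientation"]).as_matrix().round(4))
s=np.array([537.5,301.3]);r=np.array([504.5,145.4]);u=(r-s)/np.linalg.norm(r-s)
yaw=np.degrees(np.arctan2(-u[1],-u[0]));print(u,yaw)
q=s-u*115
for z in(218.6,60,10): print(row(p0,y0,[*q,z],yaw))
E
```

```text
Traceback (most recent call last):
  File "h.py", line 18, in st
    return o["t"],o["position"].round(1),np.degrees(np.arctan2(M[1,0],M[0,0])).round(2),M[2,2].round(4),o["ft_force"].round(1),o["opening"].round(3),o["joints"].round(2)
                                                                                                                               ^^^^^^^^^^^^^^^^^^
AttributeError: 'float' object has no attribute 'round'
```

```bash
sed -i 's/o\["opening"\].round(3)/round(o["opening"],3)/' h.py
python3 - <<'E'
from h import *
print(st())
y0=st()[2]; p0=np.array([265.166,538.231,218.635])
s=np.array([537.5,301.3]);r=np.array([504.5,145.4]);u=(r-s)/np.linalg.norm(r-s)
yaw=np.degrees(np.arctan2(-u[1],-u[0]));print(u,yaw)
q=s-u*115
for z in(218.6,60,10): print(row(p0,y0,[*q,z],yaw))
# check vs scene camera
from plant import imaging
for X in([537.5,301.3,28],[504.5,145.4,0],[589,-144.5,40],[691.6,-200.1,25]): print(w2p("scene",X))
E
```

```text
(0.1, array([264.9, 537.8, 217.7]), np.float64(153.77), np.float64(-1.0), array([1.2, 0.6, 0. ]), 1.001, array([ 1.03,  0.13,  1.49,  0.  ,  1.52, -0.09]))
[-0.20708565 -0.97832282] 78.04838162556226
[ 75.72 -32.06   1.93   0.  ]
[ 75.72 -32.06   1.93  15.86]
[ 75.72 -32.06   1.93  20.86]
[437.30535573 143.75945399]
[380.21505483 159.04029544]
[292.64662249 202.00713269]
[286.98453058 245.42513203]
```

>>> carry_out --pt "75.7 0 0 -32 1.9 0 6"

```text
t: 0.18
position: [294.3, 518.4, 215.7]
orientation: [-0.694, -3.023, 0.197]
ft_force: [-1.3, -0.2, -1.6]
opening: 0.963
```

I put the turn in the wrong slot, so the tool tilted slightly. It's still high and clear of everything, so I'll undo the tilt now.

>>> carry_out --pt "0 0 0 0 0 0 6" --pt "0 0 0 0 0 0 6"

```text
t: 0.35
position: [304.3, 520.4, 212.5]
orientation: [-0.707, -3.021, 0.204]
ft_force: [-0.6, -0.3, 0.8]
opening: 0.837
```

Run:
```python
from h import *
o=bot.observe(); M=Ro.from_rotvec(o["orientation"]); 
a=np.radians(153.8); G=Ro.from_matrix(np.array([[np.cos(a),np.sin(a),0],[np.sin(a),-np.cos(a),0],[0,0,-1]]))
print(o["position"],np.degrees((M.inv()*G).as_rotvec()))
```

```text
[304.28610889 520.42799084 212.49614418] [-7.75519587 -0.07589248 -0.156069  ]
```

>>> carry_out --pt "-7.16 0 0 0 0 0 6" --pt "-7.16 0 0 0 0 0 6" --pt "-7.16 0 0 0 0 0 6"

```text
t: 0.6
position: [302.1, 520.7, 219.3]
orientation: [-0.713, -3.059, 0.001]
ft_force: [0.6, 0.0, 0.7]
opening: 0.657
```

Run:
```python
from h import *
o=bot.observe(); M=Ro.from_rotvec(o["orientation"]); 
a=np.radians(153.8); G=Ro.from_matrix(np.array([[np.cos(a),np.sin(a),0],[np.sin(a),-np.cos(a),0],[0,0,-1]]))
print(o["position"],np.degrees((M.inv()*G).as_rotvec()))
p0=o["position"];y0=st()[2]
print(M.as_matrix().round(4))
s=np.array([537.5,301.3]);r=np.array([504.5,145.4]);u=(r-s)/np.linalg.norm(r-s)
q=s-u*115
for z in(218.6,60,10): print(row(p0,y0,[*q,z],78.05))
```

```text
[302.09837918 520.72893771 219.26981451] [-0.02679103 -0.01190306 -0.02035327]
[[-8.971e-01  4.418e-01 -4.000e-04]
 [ 4.418e-01  8.971e-01 -3.000e-04]
 [ 2.000e-04 -5.000e-04 -1.000e+00]]
[ 7.573e+01 -2.798e+01  1.860e+00  7.000e-02]
[ 75.73 -27.98   1.86  15.93]
[ 75.73 -27.98   1.86  20.93]
```

>>> carry_out --pt "0 0 75.7 -28 1.9 0 6" --pt "0 0 75.7 -28 1.9 0 6" --pt "0 0 75.7 -28 1.9 0 6" --pt "0 0 75.7 -28 1.9 0 6" --pt "0 0 75.7 -28 1.9 0 6" --pt "0 0 75.7 -28 1.9 0 6" --pt "0 0 75.7 -28 1.9 0 6" --pt "0 0 75.7 -28 1.9 0 6" --pt "0 0 75.7 -28 1.9 5 6" --pt "0 0 75.7 -28 1.9 10 6" --pt "0 0 75.7 -28 1.9 14 6" --pt "0 0 75.7 -28 1.9 15 6" --pt "0 0 75.7 -28 1.9 15 6" --pt "0 0 75.7 -28 1.9 15 6" --pt "0 0 75.7 -28 1.9 15 6"

```text
t: 1.85
position: [565.8, 417.5, 74.0]
orientation: [2.439, 1.979, 0.011]
ft_force: [-0.3, -1.1, 0.6]
opening: 0.648
```

Run:
```python
from h import *
import cv2
s=st();print(s)
im=imaging.grab_frame("top"); cv2.imwrite("pics/t1.png",cv2.resize(im[100:300,80:320],None,fx=3,fy=3)[:,:,::-1])
for z in(60,10): print(row(s[1],s[2],[561.3,413.8,z],78.05))
```

```text
(1.85, array([565.8, 417.5,  74. ]), np.float64(78.12), np.float64(-1.0), array([-0.3, -1.1,  0.6]), 0.648, array([ 0.56,  0.5 ,  1.31, -0.  ,  1.32,  0.77]))
[ 0.07 -0.45 -0.36  1.4 ]
[ 0.07 -0.45 -0.36  6.4 ]
```

View pics/t1.png

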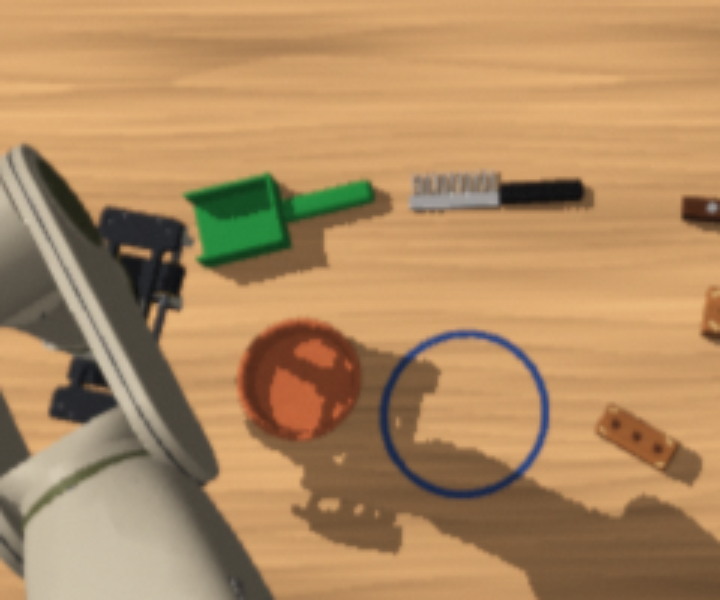

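The gripper at about (140,310) sits behind the saucer and clear of the scoop, whose pan edge is near (200,262). I'll lower it there.

>>> carry_out --pt "0 0 0 -0.4 -0.3 3 6" --pt "0 0 0 -0.4 -0.3 5 6" --pt "0 0 0 -0.4 -0.3 6.3 6" --pt "0 0 0 -0.4 -0.3 6.3 6" --pt "0 0 0 -0.4 -0.3 6.3 6" --pt "0 0 0 -0.4 -0.3 6.3 6"

```text
t: 2.4
position: [561.0, 413.1, 8.4]
orientation: [2.44, 1.978, 0.006]
ft_force: [-0.2, -0.3, 0.4]
opening: 0.647
```

Run:
```python
from h import *
s=st();print(s)
r=np.array([504.5,145.4]);u=np.array([-.2071,-.9783])
for d in (80,59.5): print(row(s[1],s[2],[*(r-u*d),10],78.05))
```

```text
(2.4, array([561. , 413.1,   8.4]), np.float64(78.08), np.float64(-1.0), array([-0.2, -0.3,  0.4]), 0.647, array([0.56, 0.55, 1.36, 0.  , 1.22, 0.77]))
[ 3.000e-02 -1.936e+01  1.000e-02 -1.600e-01]
[  0.03 -21.41   0.    -0.16]
```

>>> carry_out --pt "0 0 0 -1.5 0 -0.2 6" --pt "0 0 0 -3 0 -0.2 6" --pt "0 0 0 -4 0 -0.2 6" --pt "0 0 0 -4.7 0 -0.2 6" --pt "0 0 0 -5.2 0 -0.2 6" --pt "0 0 0 -5.7 0 -0.2 6" --pt "0 0 0 -6.2 0 -0.2 6" --pt "0 0 0 -6.9 0 -0.2 6" --pt "0 0 0 -7.7 0 -0.2 6" --pt "0 0 0 -8.5 0 -0.2 6" --pt "0 0 0 -9.3 0 -0.2 6" --pt "0 0 0 -10.1 0 -0.2 6" --pt "0 0 0 -10.9 0 -0.2 6" --pt "0 0 0 -11.7 0 -0.2 6" --pt "0 0 0 -12.5 0 -0.2 6" --pt "0 0 0 -13.3 0 -0.2 6" --pt "0 0 0 -14 0 -0.2 6" --pt "0 0 0 -14.5 0 -0.2 6" --pt "0 0 0 -14.8 0 -0.2 6" --pt "0 0 0 -15 0 -0.2 6"

```text
t: 4.07
position: [528.2, 264.8, 7.6]
orientation: [-2.441, -1.978, 0.0]
ft_force: [-0.3, 3.0, 2.6]
opening: 0.644
```

Run:
```python
from h import *
import cv2
s=st();print(s)
r=np.array([504.5,145.4]);u=np.array([-.2071,-.9783])
for d in (80,59.5): print(row(s[1],s[2],[*(r-u*d),10],78.05))
for n in("top","scene"):
  im=imaging.grab_frame(n); im=im[150:300,130:310] if n=="top" else im[90:230,340:500]
  cv2.imwrite(f"pics/{n}2.png",cv2.resize(im,None,fx=4,fy=4,interpolation=cv2.INTER_CUBIC)[:,:,::-1])
```

```text
(4.0667, array([528.2, 264.8,   7.6]), np.float64(78.05), np.float64(-1.0), array([-0.3,  3. ,  2.6]), 0.644, array([ 0.38,  0.3 ,  1.69, -0.  ,  1.14,  0.59]))
[ 0.   -4.17  0.15 -0.24]
[ 0.   -6.22  0.15 -0.24]
```

View pics/top2.png

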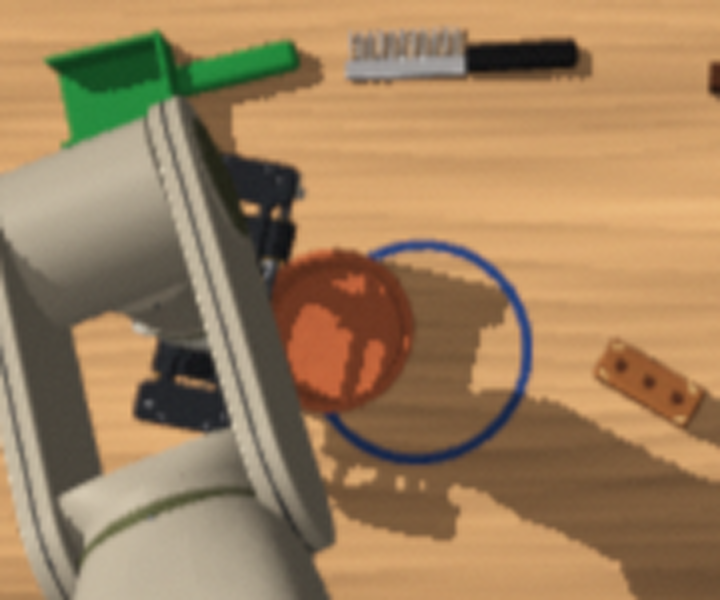

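View pics/scene2.png

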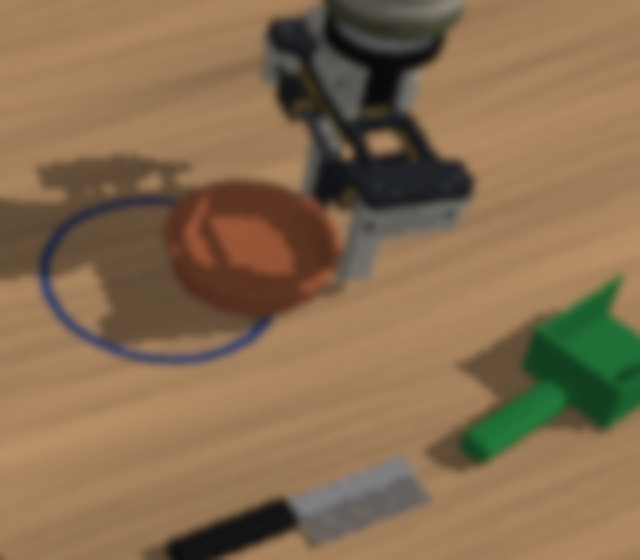

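Run:
```python
from h import *
print(p2w("top",212.8,232.5,28)); print(p2w("top",130+(310+.5)/4-.5+110/4*0,150+(352.5)/4-.5,0))
```

```text
[516.71264175 204.55493581  28.        ]
[505.65515173 226.0163806    0.        ]
```

The saucer tracks the push line, with its centre at about (516,205) and the rim's right edge at crop (414,331). About 60 mm is left.

>>> carry_out --pt "0 0 0 -0.5 0 -0.2 6" --pt "0 0 0 -1.2 0 -0.2 6" --pt "0 0 0 -2 0 -0.2 6" --pt "0 0 0 -2.8 0 -0.2 6" --pt "0 0 0 -3.6 0 -0.2 6" --pt "0 0 0 -4.3 0 -0.2 6" --pt "0 0 0 -4.9 0 -0.2 6" --pt "0 0 0 -5.4 0 -0.2 6" --pt "0 0 0 -5.7 0 -0.2 6" --pt "0 0 0 -5.9 0 -0.2 6" --pt "0 0 0 -6.1 0 -0.2 6" --pt "0 0 0 -6.1 0 -0.2 6" --pt "0 0 0 -6 0 -0.2 6" --pt "0 0 0 -5 0 -0.2 6" --pt "0 0 0 -3.5 0 -0.2 6" --pt "0 0 0 -1.5 0 -0.5 6" --pt "0 0 0 0 0 -3 6" --pt "0 0 0 0 0 -6 6" --pt "0 0 0 0 0 -10 6" --pt "0 0 0 0 0 -14 6"

```text
t: 5.83
position: [527.4, 266.9, 148.2]
orientation: [-2.438, -1.98, 0.003]
ft_force: [0.8, 0.3, -0.0]
opening: 0.646
```

Run:
```python
from h import *
import cv2
s=st();print(s)
for n in("top","scene"):
  im=imaging.grab_frame(n); im=im[150:300,130:310] if n=="top" else im[90:230,320:480]
  cv2.imwrite(f"pics/{n}3.png",cv2.resize(im,None,fx=4,fy=4,interpolation=cv2.INTER_CUBIC)[:,:,::-1])
```

```text
(5.8333, array([527.4, 266.9, 148.2]), np.float64(78.16), np.float64(-1.0), array([ 0.8,  0.3, -0. ]), 0.646, array([0.38, 0.15, 1.6 , 0.  , 1.4 , 0.59]))
```

View pics/top3.png

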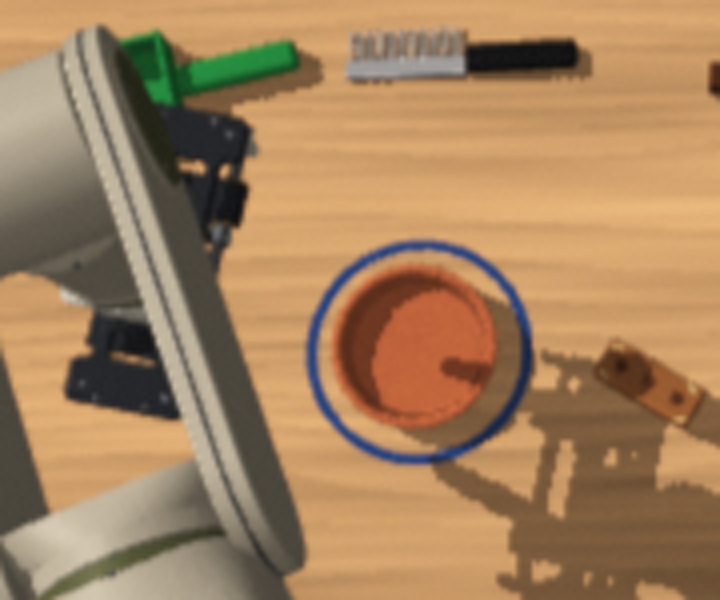

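View pics/scene3.png

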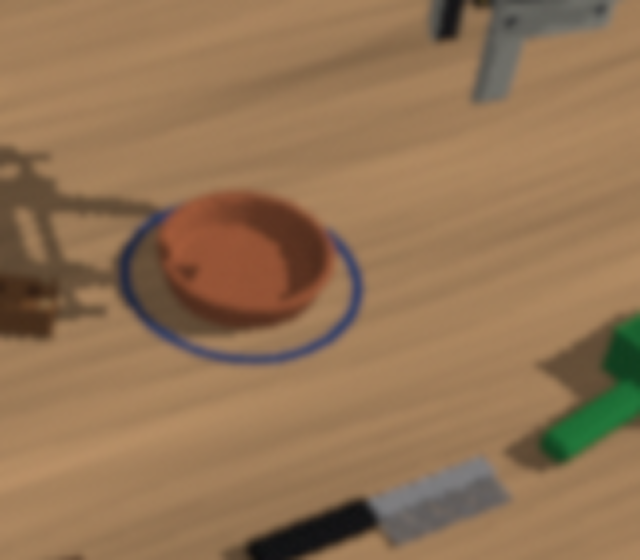

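Run:
```python
from h import *
a=p2w("top",233.25,236.1,28);b=p2w("top",234.5,237.5,0);print(a,b,np.hypot(*(a-b)[:2]))
# scene: rim l160 r330 t190 b322 ; ring l120 r363 t201? b363
print("scene rim",p2w("scene",320+(245.5)/4-.5,90+258.5/4-.5,26))
s=st()
R=np.array([691.6,-200.1]);th=-0.099;ex=np.array([np.cos(th),np.sin(th)]);B=np.array([588.6,-144.4])
d=B-R;ey=np.array([-ex[1],ex[0]]);print("block in rail",d@ex,d@ey)
# contact: block near side 22.5, finger front 7.5 ; pre: 45 mm clearance
q=B-ex*70
yaw=np.degrees(th)
print(q,row(s[1],s[2],[*q,150],yaw));
```

```text
[505.13746626 145.51230308  28.        ] [504.50549645 145.72766605   0.        ] 0.6676578817884739
scene rim [511.66711477 139.99203947  26.        ]
block in rail -108.0009574252261 45.24691365424273
[ 518.94275492 -137.48131461] [ 83.81 -40.07   6.97   0.68]
```

The saucer is in the ring, about 1 mm off centre in the top view. In top3 the rim spans 333–496 by 265–427 and the ring 307–532 by 240–463. The block is next.

>>> carry_out --pt "0 0 83.8 -40 7 0 6" --pt "0 0 83.8 -40 7 0 6" --pt "0 0 83.8 -40 7 0 6" --pt "0 0 83.8 -40 7 0 6" --pt "0 0 83.8 -40 7 0 6" --pt "0 0 83.8 -40 7 0 6" --pt "0 0 83.8 -40 7 0 6" --pt "0 0 83.8 -40 7 0 6" --pt "0 0 83.8 -40 7 0 6" --pt "0 0 83.8 -40 7 0 6" --pt "0 0 83.8 -40 7 0 6" --pt "0 0 83.8 -40 7 0 6" --pt "0 0 83.8 -40 7 0 6" --pt "0 0 83.8 -40 7 0 6" --pt "0 0 83.8 -40 7 0 6" --pt "0 0 83.8 -40 7 0 6"

```text
t: 7.27
position: [514.5, -139.8, 147.6]
orientation: [-3.138, 0.152, 0.0]
ft_force: [0.8, 0.3, -0.4]
opening: 0.643
```

Run:
```python
from h import *
import cv2
s=st();print(s)
im=imaging.grab_frame("top"); cv2.imwrite("pics/t4.png",cv2.resize(im[150:300,240:420],None,fx=4,fy=4)[:,:,::-1])
for z in(60,10): print(row(s[1],s[2],[518.9,-137.5,z],-5.67))
```

```text
(7.2667, array([ 514.5, -139.8,  147.6]), np.float64(-5.53), np.float64(-1.0), array([ 0.8,  0.3, -0.4]), 0.643, array([-0.36, -0.01,  1.76,  0.  ,  1.39,  1.31]))
[ 0.14  0.42 -0.27  8.76]
[ 0.14  0.42 -0.27 13.76]
```

View pics/t4.png

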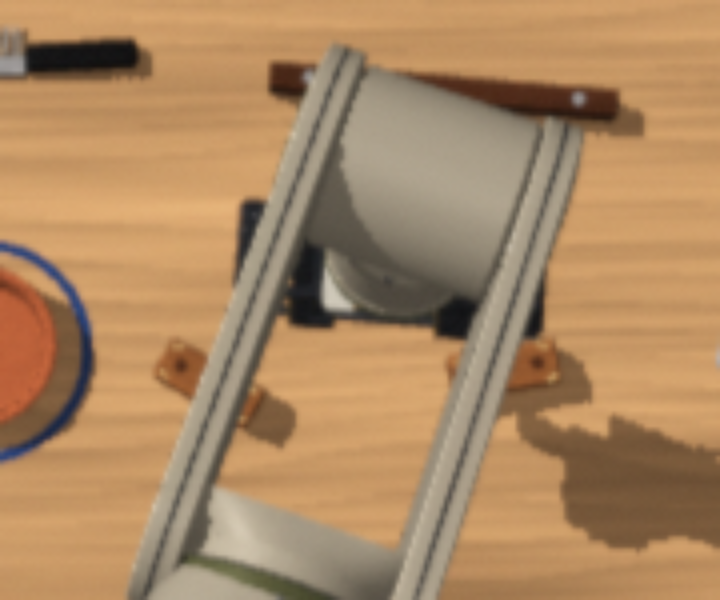

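The arm hides the block from above. Both smaller decoys, at (205,385) and (505,365), are clear of the fingers, so I'll go down.

>>> carry_out --pt "0 0 0.1 0.4 -0.3 4 6" --pt "0 0 0.1 0.4 -0.3 8 6" --pt "0 0 0.1 0.4 -0.3 11 6" --pt "0 0 0.1 0.4 -0.3 13 6" --pt "0 0 0.1 0.4 -0.3 13.6 6" --pt "0 0 0.1 0.4 -0.3 13.6 6" --pt "0 0 0.1 0.4 -0.3 13.6 6" --pt "0 0 0.1 0.4 -0.3 13.6 6"

```text
t: 7.98
position: [520.2, -138.5, 13.9]
orientation: [3.136, -0.159, 0.005]
ft_force: [-0.1, -0.4, -0.3]
opening: 0.644
```

Run:
```python
from h import *
import cv2
s=st();print(s)
im=imaging.grab_frame("scene"); cv2.imwrite("pics/s5.png",cv2.resize(im[130:280,200:370],None,fx=4,fy=4)[:,:,::-1])
R=np.array([691.6,-200.1]);th=-0.099;ex=np.array([np.cos(th),np.sin(th)]);d=s[1][:2]-R;print(d@ex,d@np.array([-ex[1],ex[0]]), "final tool x in rail ~ -62.5")
```

```text
(7.9833, array([ 520.2, -138.5,   13.9]), np.float64(-5.8), np.float64(-1.0), array([-0.1, -0.4, -0.3]), 0.644, array([-0.36,  0.16,  1.85, -0.  ,  1.13,  1.32]))
-176.649183245775 44.35748030040259 final tool x in rail ~ -62.5
```

View pics/s5.png

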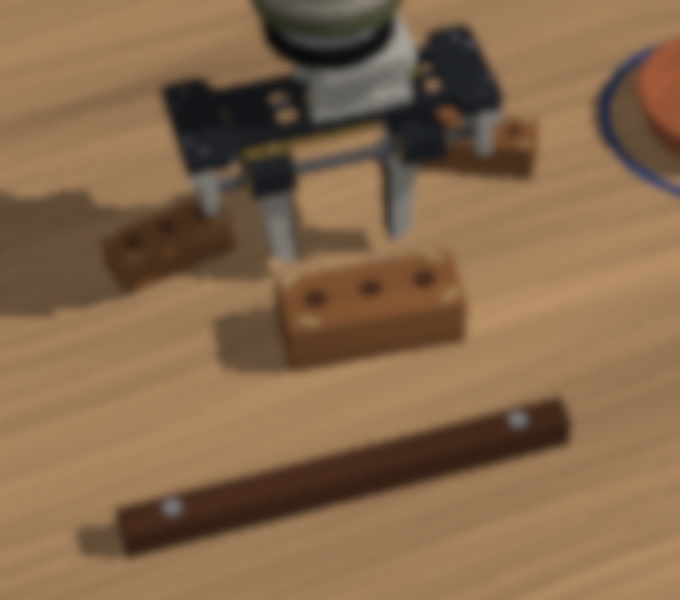

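>>> carry_out --pt "0 0 0 1 0 0.3 6" --pt "0 0 0 2 0 0.3 6" --pt "0 0 0 2.6 0 0.3 6" --pt "0 0 0 3 0 0.3 6" --pt "0 0 0 3.4 0 0.3 6" --pt "0 0 0 3.8 0 0.3 6" --pt "0 0 0 4.3 0 0.3 6" --pt "0 0 0 4.9 0 0.3 6" --pt "0 0 0 5.5 0 0.3 6" --pt "0 0 0 6.1 0 0.3 6" --pt "0 0 0 6.7 0 0.3 6" --pt "0 0 0 7.3 0 0.3 6" --pt "0 0 0 7.9 0 0.3 6" --pt "0 0 0 8.5 0 0.3 6" --pt "0 0 0 9 0 0.3 6" --pt "0 0 0 9.5 0 0.3 6" --pt "0 0 0 9.8 0 0.3 6" --pt "0 0 0 10.1 0 0.3 6" --pt "0 0 0 10.3 0 0.3 6" --pt "0 0 0 10.4 0 0.3 6"

```text
t: 9.7
position: [622.1, -148.5, 8.6]
orientation: [3.138, -0.16, -0.0]
ft_force: [-0.9, -0.2, 0.7]
opening: 0.644
```

Run:
```python
from h import *
import cv2
s=st();print(s)
im=imaging.grab_frame("scene"); cv2.imwrite("pics/s6.png",cv2.resize(im[160:280,210:360],None,fx=5,fy=5,interpolation=cv2.INTER_CUBIC)[:,:,::-1])
R=np.array([691.6,-200.1]);th=-0.099;ex=np.array([np.cos(th),np.sin(th)]);d=s[1][:2]-R;print(d@ex,d@np.array([-ex[1],ex[0]]), "final tool x in rail ~ -62.5")
```

```text
(9.7, array([ 622.1, -148.5,    8.6]), np.float64(-5.83), np.float64(-1.0), array([-0.9, -0.2,  0.7]), 0.644, array([-0.31,  0.42,  1.55, -0.  ,  1.18,  1.36]))
-74.25975284863458 44.47807445089895 final tool x in rail ~ -62.5
```

View pics/s6.png

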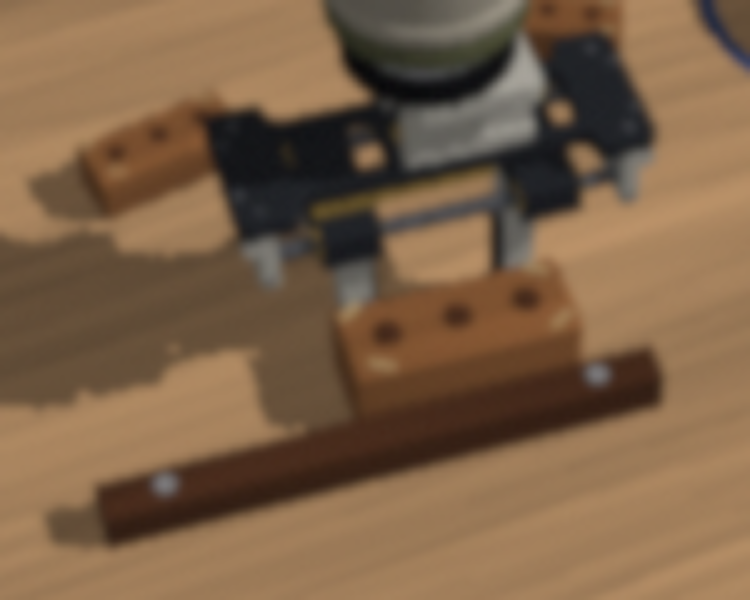

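The block is parallel to the rail with a gap still left. Next are small steps while watching the force.

>>> carry_out --pt "0 0 0 0.2 0 -0.1 6" --pt "0 0 0 0.4 0 -0.1 6" --pt "0 0 0 0.6 0 -0.1 6" --pt "0 0 0 0.7 0 -0.1 6" --pt "0 0 0 0.8 0 -0.1 6" --pt "0 0 0 0.8 0 -0.1 6"

```text
t: 10.25
position: [629.7, -149.3, 9.7]
orientation: [-3.138, 0.16, 0.001]
ft_force: [-1.9, 0.8, 2.3]
opening: 0.644
```

>>> carry_out --pt "0 0 0 0.1 0 0 6" --pt "0 0 0 0.2 0 0 6" --pt "0 0 0 0.2 0 0 6"

```text
t: 10.5
position: [629.7, -149.3, 9.4]
orientation: [-3.137, 0.16, 0.008]
ft_force: [-12.4, 2.0, 9.5]
opening: 0.645
```

>>> carry_out --pt "0 0 0 0.1 0 0 6" --pt "0 0 0 0.2 0 0 6" --pt "0 0 0 0.2 0 0 6"

```text
t: 10.75
position: [629.6, -149.3, 9.2]
orientation: [-3.137, 0.16, 0.014]
ft_force: [-23.1, 3.3, 16.3]
opening: 0.646
```

The force climbs with no motion, so the block is hard against the rail. I'll back off straight, then lift clear.

>>> carry_out --pt "0 0 0 -0.2 0 0 6" --pt "0 0 0 -0.4 0 0 6" --pt "0 0 0 -0.8 0 0 6" --pt "0 0 0 -2 0 0 6" --pt "0 0 0 -4 0 -0.3 6" --pt "0 0 0 -6 0 -2 6" --pt "0 0 0 -7 0 -5 6" --pt "0 0 0 -7 0 -9 6" --pt "0 0 0 -7 0 -13 6" --pt "0 0 0 -7 0 -17 6" --pt "0 0 0 -10 0 -18 6" --pt "0 0 0 -14 0 -18 6" --pt "0 0 0 -17 0 -18 6" --pt "0 0 0 -20 0 -18 6" --pt "0 0 0 -22 0 -18 6" --pt "0 0 0 -22 0 -18 6"

```text
t: 12.08
position: [412.5, -127.0, 189.6]
orientation: [3.137, -0.16, 0.0]
ft_force: [0.1, -0.4, 0.4]
opening: 0.644
```

Run:
```python
from h import *
import cv2
s=st();print(s)
im=imaging.grab_frame("scene"); cv2.imwrite("pics/s7.png",cv2.resize(im[160:280,210:360],None,fx=5,fy=5,interpolation=cv2.INTER_CUBIC)[:,:,::-1])
im=imaging.grab_frame("top"); cv2.imwrite("pics/t7f.png",im[:,:,::-1]);cv2.imwrite("pics/t7.png",cv2.resize(im[150:225,295:405],None,fx=7,fy=7,interpolation=cv2.INTER_CUBIC)[:,:,::-1])
```

```text
(12.0833, array([ 412.5, -127. ,  189.6]), np.float64(-5.85), np.float64(-1.0), array([ 0.1, -0.4,  0.4]), 0.644, array([-0.42, -0.33,  1.97, -0.  ,  1.5 ,  1.26]))
```

View pics/s7.png

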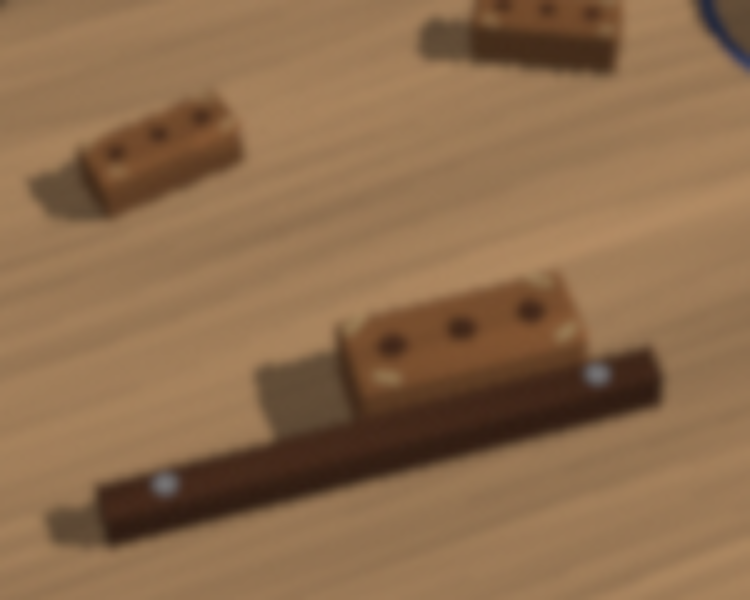

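View pics/t7.png

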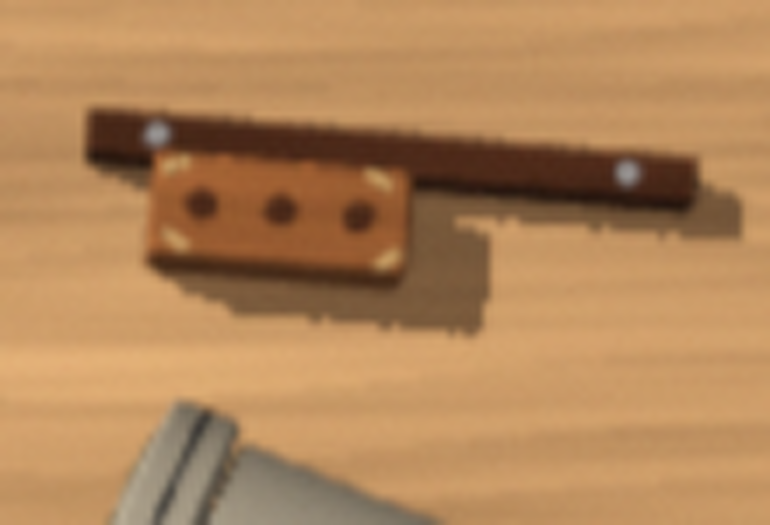

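View pics/t7f.png

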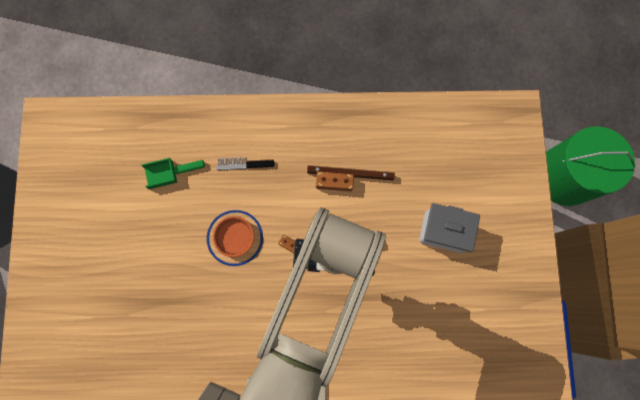

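Run:
```python
from h import *
f=lambda x,y,z:p2w("top",(x+.5)/7-.5+295,(y+.5)/7-.5+150,z)[:2]
g=lambda x,y,z:p2w("scene",(x+.5)/5-.5+210,(y+.5)/5-.5+160,z)[:2]
for k,a in((f,[(202,204),(281,210),(359,216),(157,134),(628,173)]),(g,[(530,311),(461,327),(391,345),(597,374),(165,485)])):
    d1,d2,d3=[k(*p,40) for p in a[:3]];s1,s2=[k(*p,25) for p in a[3:]]
    yr=(s1-s2)/np.linalg.norm(s1-s2);xr=np.array([yr[1],-yr[0]]);c=(s1+s2)/2;b=(d1+d2+d3)/3;e=d1-d3
    print((b-c)@xr,(b-c)@yr,np.arctan2(e@xr,e@yr), np.linalg.norm(s1-s2))
```

```text
-32.21192950629328 45.972218363232884 -0.006630654582146502 200.1680672728754
-33.16506964839092 45.539324602143665 0.0049229099185472995 199.80335690367806
```

The block measures −32.2 and −33.2 mm in the rail frame against a flush value of −32.5. It is parallel within 0.007 rad and sits about 46 mm along the rail. Everything else is where it was, so I'll hand in.

```bash
python3 -c "
from plant import bot
print(bot.hand_in())"
```

```text
the job is handed in; nothing more can be done
None
```

I pushed the saucer into the blue ring and the gnaw block flush against the rail's near side, using the two partly open fingers as a pusher. The job is handed in; it gives no verdict, so what follows is from my own last checks. The clock stood at about 12 s of the 54 s.

| Check | Measured | Needed |
|---|---|---|
| Saucer centre to ring centre (top camera) | about 1 mm | under 15.5 mm |
| Block x in the rail frame (top / scene camera) | −32.2 / −33.2 mm | −37.5 to −28 mm (flush is −32.5) |
| Block angle to the rail | within 0.007 rad | under 0.06 rad |
| Block position along the rail | about 46 mm | within 78 mm |

- **Other things:** In the final top picture the scoop, comb and caddy look unmoved, though I did not measure them. The arm ended well clear, at a tool height of about 190 mm with no force on it.
- **Slip on the first move:** I typed the turn into the wrong slot, which tilted the tool about 7° in free air. I corrected it before going near anything.
- **Disagreements:** A rough reading of the saucer from the scene camera differed from the top camera by about 8 mm. That rim ellipse was read very roughly, so I trusted the top view. The fingers met the rail about 4 mm sooner than I had estimated, and the force then rose to about 29 N with no further motion.

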